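Load the stone jointing jig and shut its gate

ROBOT

A 6-joint arm with a two-finger parallel gripper is mounted at the origin on the work surface; the furniture and walls round the work are solid. World frame = base frame: x ahead of the robot, y to its left, z up, the work surface at z = 0. Lengths are in m, angles in rad, forces in N, time in s.
With the tool pointing down it reaches from about 0.325 to 0.75 m from the base axis. Payload 7.6 kg.
Tool frame: the origin (TCP) lies at the very end of the fingers, on their centre line; the grasp point (between the pads) lies 19 mm behind it; x points along the fingers, y is the direction in which the jaws open and shut, and the axes are right-handed (so a half turn about x gives the same grasp; the last joint's range is limited). The gripper opens to 85 mm and grips with 20 to 120 N. Pads are 22 mm wide; open, the fingers measure 114 mm over their backs; the gripper's body (76 mm by 85 mm) begins 54 mm behind the grasp point. The pads swing forward as they close: fully open they stand 13 mm farther back than shut.
Start: joints at [-1.303, 0.052, 1.401, -0, 1.689, -0.07], TCP at [0.174, -0.495, 0.231] pointing down, gripper open.
Joint ranges: [-2.9, 2.9], [-0.91, 2.17], [0.12, 2.37], [-1.06, 4.2], [0.26, 2.73], [-2.93, 2.93]. Speed limits (rad/s): [2.57, 2.57, 3.01, 3.14, 3.14, 3.14].

INTERFACE

Orientations are given as a rotation vector (axis times angle).
In Python, from rig import ctrl gives the robot as it stands. The module is installed in compiled form; this text tells all that it offers. Calls block until the motion is done:
- ctrl.reach(position, orientation): joint-space move of the TCP to a pose.
- ctrl.servo_line(position, rot=None, vel=0.15, stop_force=None): straight line of the TCP; rot=None keeps the orientation; vel is the mean speed in m/s. With stop_force (N) it stops when the force on the tool has changed by that much, and returns True; else False.
- ctrl.move_j(angles): joint-space move.
- ctrl.gripper_to(opening, grasp_force=None): opening from 0.0 (shut) to 1.0 (fully open); grasp_force is the grip in N (None keeps the last); returns when the fingers have stopped.
- ctrl.dwell(seconds).
- ctrl.inverse_kinematics(position, orientation): joint angles nearest the present ones, or None.
- ctrl.capture(name): name is "scene" or "top"; returns (picture, depth): 400x640x3 uint8, red, green, blue; 400x640 float32, m along the optical axis (not along the pixel's ray), 0 where there is no reading.
- ctrl.calibration(name): a dict with "fov_y" (degrees; the focal length in pixels is half the picture's height over the tangent of half this angle, whatever the lens; pixels are square), "cx", "cy" (the principal point, pixels), "eye" and "attitude" of the camera in the world. Camera axes: x right, y down, z forward; pixel columns grow to the right and rows downward; lengths in m; the calibration is good to about 2 mm. A picture is of the moment at which its call begins. calibration takes no time and is no camera call.
A pose or a line that the arm cannot do raises ctrl.Unreachable and nothing moves.
- ctrl.finish_job(): hands the job in, once; it reports no verdict.
Readings, each from a call of its own:
- ctrl.read_time(): time.
- ctrl.read_joint_pos(): joint angles.
- ctrl.read_qvel(): joint speeds.
- ctrl.read_joint_torque(): joint torques, N m.
- ctrl.read_eef_pos(): TCP position.
- ctrl.read_ee_rot(): TCP orientation.
- ctrl.read_force(): force on the tool from outside, world axes, zero at the start.
- ctrl.read_torque(): the same for the moment, N m.
- ctrl.read_gripper_width(): opening from 0.0 (shut) to 1.0 (fully open).
Only numpy, scipy, OpenCV 4.12 (cv2) and the standard library are available. Lean on these libraries where they do the work, as an engineer would, in place of code of your own. Each camera call takes 0.05 s, during which the arm holds its last target.

TASK

Load the two flat stone offcuts end to end into the lipped channel of the jig, the long one first, so that the long one sits fully home against the end stop with the short one right behind it, both lying flat. Then swing the gate bar fully shut across the channel behind them and let go, without disturbing the other things on the bench.

Things in the scene. Friction and masses are not known exactly. Their poses are not given: they have to be found in the camera images.
- jig: Jig fixed to the bench: plywood board 84 mm wide (local x), 280 mm long (y -155 to +125), top (deck) at z 10 mm. Origin on the bench under the sleeve mouth, on the channel's centre line; +y runs along the channel to the end stop, +x is the gate pivot's side. The channel is 56 mm wide between rails. Loading part, y -140 to 0: rails only 6 mm high (tops z 16), 12 mm wide, open above.
- jig_mouth (a point): On the deck, centre line, at the sleeve mouth (jig 0, 0, 10 mm). From here to the stop (sleeve) walls and two lips cover the channel: lip undersides 25 mm above the deck, tops z 39 mm (screw heads 42); each lip reaches 7 mm inwards, leaving a 42 mm slot open above. So a stone cannot go in from above, only slide in along +y; fingers pushing it fit in the slot.
- jig_stop (a point): On the deck, centre line, at the face of the steel end stop (jig 0, 110, 10 mm), 110 mm beyond the mouth.
- gate_pivot (a point): On the gate's vertical hinge axis, at jig (75, -44, 24) mm; the pivot parts are 24 mm across and reach z 37 mm; they stand on an ear of the board (10 mm high, out to x 97 mm).
- gate (a joint): Gate angle, rad: 0 = fully shut, the joint's end (bar points to jig -x, square across the channel, 37 mm before the mouth: 147 mm remain to the stop for 140 mm of stone). Grows counter-clockwise from above: at 1.57 it points to jig -y, at most 2.7. Starts open, 2.15 to 2.5. Light friction (0.04 N m), no spring: stays where left.
- gate_knob (a point): middle of the round black knob on the gate bar, 85 mm from the pivot axis: upright cylinder 18 mm across, from z 35 to 63 mm above the bench, this point at z 49. The dark steel bar below it is 14 mm wide, z 18 to 30 mm, 118 mm from the pivot to its tip.
- long_stone: the long flat stone offcut, plain greenish stone, 50 x 80 x 20 mm (local x, y, z), 0.22 kg; origin at the centre of its underside. Starts flat on the bench. Grasp across its 50 mm.
- short_stone: the short flat stone offcut, plain pinkish stone, 50 x 60 x 22 mm (local x, y, z), 0.18 kg; origin at the centre of its underside. Starts flat on the bench. Grasp across its 50 mm.
- sanding_block: bystander: black rubber sanding block 62 x 115 x 34 mm, origin at the centre of its underside; leave alone
- tape_measure: bystander: tape measure 39 x 88 x 67 mm, origin at the centre of its underside; leave alone
- tool_case: fixed obstacle, never handled: shut tool case 193 x 343 mm (local x, y), lid at 145 mm, handle above it to about 200 mm; origin at the centre of its underside. It always stands in the same place; its nearest corner is about 0.49 m ahead of and 0.25 m to the right of the robot's base, 70 to 110 mm beyond the stones: the gripper's body can strike it if it swings wide with a stone.

How it is judged:
At the end, for the whole second after the job is handed in: The long stone lies flat on the deck inside the sleeve, within about 7 mm of the end stop, the short stone flat behind it (its middle at most 9 mm before and 6 mm past the mouth), both in line with the channel and at rest; the gate is shut to within 0.1 rad (y of long_stone in the frame of jig above 0.0625 m and y of short_stone in the frame of jig between -0.009 and 0.006 m and x of long_stone in the frame of jig between -0.006 and 0.006 m and x of short_stone in the frame of jig between -0.006 and 0.006 m and z of long_stone in the frame of jig between 0.006 and 0.014 m and z of short_stone in the frame of jig between 0.006 and 0.014 m and angle between the y axis of each of long_stone, short_stone and the y axis of jig, either way round below 0.15 rad and value of joint gate below 0.1 rad and linear speed of each of long_stone, short_stone below 0.02 m/s); the robot touches nothing.
It fails at once if the sanding block is shifted by more than 30 mm (distance of sanding_block from where it was at the start of the episode above 0.03 m).
It fails at once if the tape measure is shifted by more than 30 mm (distance of tape_measure from where it was at the start of the episode above 0.03 m).
It also fails if it takes over 72 s, if anything falls off the work surface, if the arm or the gripper's body presses on something with over 40 N, if the wrist force passes 120 N, or if a joint passes its speed limit or range.

## Working session

There is one attempt and no reset: what is moved stays moved. The work goes in short steps, each a Python script; the robot and the scene stay as the last script left them, time stands still between calls to the robot, and variables do not carry over. Pictures are saved under pics/ and viewed, and the job is handed in when it is done.

```bash
mkdir -p pics; ls; python3 - <<'E'
from rig import ctrl
import cv2, numpy as np
print(ctrl.read_time(), ctrl.read_ee_rot())
for n in("scene","top"):
    p,d=ctrl.capture(n); np.savez(f"{n}0.npz",p=p,d=d); cv2.imwrite(f"pics/{n}0.png",p[:,:,::-1])
    print(n,ctrl.calibration(n), (d==0).mean())
E
```

```text
pics
0.0 [ 2.03865652  0.34936438 -2.03898151]
scene {'fov_y': 52.3107466503354, 'cx': 316.0954894252357, 'cy': 198.2019144788808, 'eye': array([0.03867984, 0.78120636, 0.60364085]), 'attitude': array([-0.68059616,  2.41284709, -1.41734047])} 0.003890625
top {'fov_y': 57.31954046261197, 'cx': 311.3550147488656, 'cy': 197.22816783536433, 'eye': array([ 0.37299114, -0.06823581,  0.90664475]), 'attitude': array([-2.09706949,  2.13376817, -0.17533661])} 0.00398046875
```

View pics/top0.png

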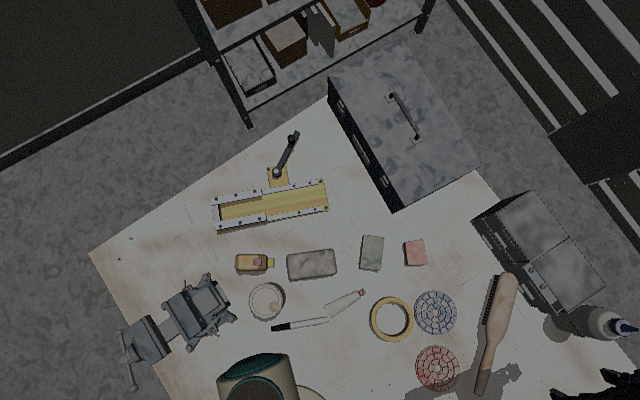

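View pics/scene0.png

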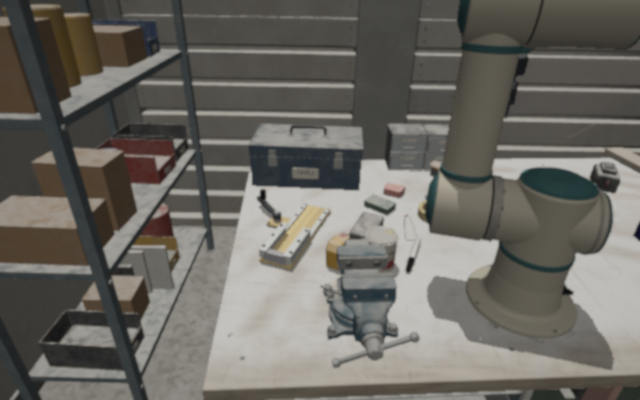

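The top view shows the jig at about px (212-328, 180-230), with the sleeve on its left end. The gate pivot is at (277,173), the long stone at (372,253), the short stone at (416,252), the sanding block at (311,264) and the tape at (255,262).

```bash
cat > h.py <<'E'
import numpy as np, cv2
from scipy.spatial.transform import Rotation as R
from rig import ctrl
def cam(n):
    c=ctrl.calibration(n); return 200/np.tan(np.radians(c['fov_y']/2)),c['cx'],c['cy'],np.array(c['eye']),R.from_rotvec(c['attitude']).as_matrix()
def ray(n,px,z):
    f,cx,cy,e,A=cam(n); px=np.atleast_2d(np.array(px,float))
    d=np.c_[(px[:,0]-cx)/f,(px[:,1]-cy)/f,np.ones(len(px))]@A.T
    return e+d*((z-e[2])/d[:,2])[:,None]
def proj(n,P):
    f,cx,cy,e,A=cam(n); q=(np.atleast_2d(P)-e)@A
    return np.c_[q[:,0]/q[:,2]*f+cx,q[:,1]/q[:,2]*f+cy]
def zoom(p,x0,x1,y0,y1,k,fn):
    cv2.imwrite(fn,cv2.resize(p[y0:y1,x0:x1,::-1],None,fx=k,fy=k,interpolation=cv2.INTER_CUBIC))
E
python3 - <<'E'
from h import *
z=np.load("top0.npz"); p,d=z['p'],z['d']
b=np.clip(p.astype(float)*1.5,0,255).astype(np.uint8)
zoom(b,200,340,120,240,5,"pics/jig_z.png")
zoom(b,230,440,220,290,3.8,"pics/st_z.png")
hsv=cv2.cvtColor(p,cv2.COLOR_RGB2HSV)
for (x,y) in [(372,253),(416,252),(300,250),(390,260),(311,264),(290,200)]: print((x,y),hsv[y,x],p[y,x],d[y,x])
E
```

```text
(372, 253) [ 41  19 107] [104 107  99] 0.8735202
(416, 252) [  6  57 139] [139 114 108] 0.8715831
(300, 250) [ 15  15 132] [132 128 124] 0.8974498
(390, 260) [ 75   7 140] [136 140 138] 0.88978183
(311, 264) [ 13  19 123] [123 118 114] 0.8571557
(290, 200) [ 26  90 136] [136 129  88] 0.9125233
```

View pics/jig_z.png

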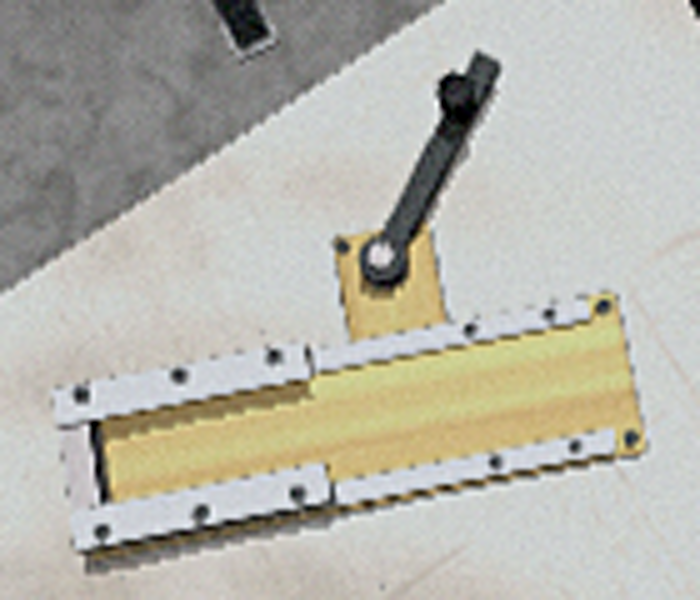

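View pics/st_z.png

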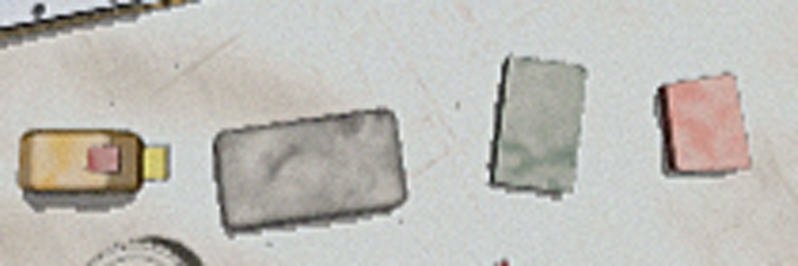

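```bash
cat > j.py <<'E'
from h import *
def kabsch(L,W):
    L=np.array(L);W=np.array(W);lc=L.mean(0);wc=W.mean(0)
    H=(L-lc).T@(W-wc);th=np.arctan2(H[0,1]-H[1,0],H[0,0]+H[1,1])
    c,s=np.cos(th),np.sin(th);Rm=np.array([[c,-s],[s,c]]);t=wc-Rm@lc
    return th,t,np.linalg.norm(L@Rm.T+t-W,axis=1)
E
python3 - <<'E'
from j import *
z=np.load("top0.npz"); p,d=z['p'],z['d']
pts=[((613,293),42,-155,10),((648,455),-42,-155,10),((313,392),21,0,39),((325,465),-21,0,39),((52,390),42,125,39),((78,550),-42,125,39)]
L=[];W=[]
for (u,v),x,y,zz in pts:
    w=ray("top",((u+.5)/5-.5+200,(v+.5)/5-.5+120),zz/1000)[0]; L.append((x/1000,y/1000));W.append(w[:2]); print(x,y,w.round(4))
th,t,r=kabsch(L,W); print("jig",th,t,(r*1000).round(1))
c,s=np.cos(th),np.sin(th);Rm=np.array([[c,-s],[s,c]])
k=ray("top",((457+.5)/5-.5+200,(93+.5)/5-.5+120),.063)[0]
pv=Rm@[.075,-.044]+t
kl=Rm.T@(k[:2]-t); print("pivot",pv,"knob",k,"local",kl, np.linalg.norm(k[:2]-pv), "gate",np.arctan2(*( (kl-[.075,-.044])[::-1]))-np.pi)
# stones via height map
f,cx,cy,e,A=cam("top")
v,u=np.mgrid[:400,:640]; P=np.stack([(u-cx)/f*d,(v-cy)/f*d,d],-1)@A.T+e
hsv=cv2.cvtColor(cv2.GaussianBlur(p,(3,3),0),cv2.COLOR_RGB2HSV)
print("bench z",np.median(P[225:240,330:350,2]))
for nm,(u0,u1,v0,v1),h in [("long",(350,392,228,278),.020),("short",(398,436,232,274),.022),("block",(280,345,240,290),.034)]:
    sub=P[v0:v1,u0:u1]; m=(np.abs(sub[...,2]-h)<.007)
    print(nm,"medz",np.median(sub[m][:,2]))
    vv,uu=np.nonzero(m); 
    pw=ray("top",np.c_[uu+u0,vv+v0],h)[:,:2]
    print(cv2.minAreaRect((pw*1000).astype(np.float32)))
    o=cv2.resize((m*255).astype(np.uint8),None,fx=5,fy=5,interpolation=0); 
    g=cv2.resize(p[v0:v1,u0:u1,::-1],None,fx=5,fy=5,interpolation=0); cv2.imwrite(f"pics/m_{nm}.png",np.hstack([g,cv2.cvtColor(o,8)]))
E
```

```text
42 -155 [ 0.5891 -0.0798  0.01  ]
-42 -155 [ 0.5065 -0.0954  0.01  ]
21 0 [0.5359 0.0666 0.039 ]
-21 0 [0.5002 0.0605 0.039 ]
42 125 [0.5394 0.1937 0.039 ]
-42 125 [0.4614 0.1784 0.039 ]
jig 0.17384670654411066 [0.52035422 0.06383384] [1.8 0.9 5.2 0.6 0.9 4.2]
pivot [0.60183451 0.03346999] knob [ 0.67742671 -0.00570175  0.063     ] local [ 0.14267715 -0.09565666] 0.08513874823775258 gate -3.793539325554363
bench z 0.00036491107166503056
long medz 0.020423212727162965
((402.4156494140625, -193.88021850585938), (50.42896270751953, 79.65863800048828), 80.95653533935547)
short medz 0.022180953318079455
((400.1615905761719, -297.353759765625), (57.98373031616211, 47.15914535522461), 4.639910697937012)
block medz 0.034050139397782675
((373.7867126464844, -36.55839538574219), (72.69635009765625, 142.44967651367188), 14.598392486572266)
```

View pics/m_long.png

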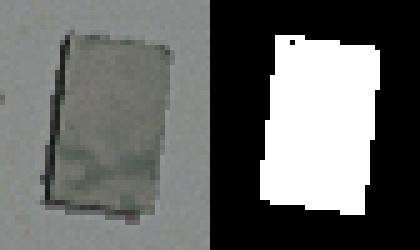

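View pics/m_short.png

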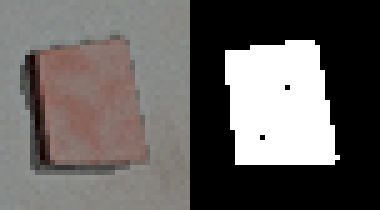

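```bash
cat > ov.py <<'E'
from j import *
def jig(th,t):
    c,s=np.cos(th),np.sin(th); M=np.eye(4);M[:2,:2]=[[c,-s],[s,c]];M[:2,3]=t; return M
def W(M,x,y,z): return (M@np.array([x/1000,y/1000,z/1000,1]))[:3]
def overlay(p,M,fn,cam_="top",box=(200,340,120,240),k=5.7):
    x0,x1,y0,y1=box
    g=cv2.resize(np.clip(p[y0:y1,x0:x1,::-1]*1.5,0,255).astype(np.uint8),None,fx=k,fy=k,interpolation=0)
    segs=[[(42,-155,10),(-42,-155,10)],[(42,-155,10),(42,-60,10)],[(-21,0,39),(-21,110,39)],[(21,0,39),(21,110,39)],[(21,0,39),(42,0,39)],[(-21,0,39),(-42,0,39)],[(42,0,39),(42,125,39)],[(-42,0,39),(-42,125,39)],[(-42,125,39),(42,125,39)],[(28,-140,16),(28,0,16)],[(-28,-140,16),(-28,0,16)],[(28,-140,16),(40,-140,16)],[(-21,110,10),(21,110,10)]]
    for a,b in segs:
        q=proj(cam_,[W(M,*a),W(M,*b)]); q=((q-[x0,y0]+.5)*k).astype(int)
        cv2.line(g,tuple(map(int,q[0])),tuple(map(int,q[1])),(0,0,255),1)
    cv2.imwrite(fn,g)
E
python3 - <<'E'
from ov import *
z=np.load("top0.npz"); p,d=z['p'],z['d']
M=jig(0.17384670654411066,[0.52035422,0.06383384]); overlay(p,M,"pics/ov1.png")
f,cx,cy,e,A=cam("top")
v,u=np.mgrid[:400,:640]; P=np.stack([(u-cx)/f*d,(v-cy)/f*d,d],-1)@A.T+e
Z=P[...,2]
roi=np.zeros_like(Z,bool); roi[150:250,195:345]=1
for nm,lo,hi in(("lip",.032,.046),):
    m=(roi&(Z>lo)&(Z<hi)).astype(np.uint8)
    n,lab,st,ce=cv2.connectedComponentsWithStats(m)
    for i in range(1,n):
        if st[i,4]<100: continue
        vv,uu=np.nonzero(lab==i); pw=ray("top",np.c_[uu,vv],.039)[:,:2]
        print(nm,st[i],cv2.minAreaRect((pw*1000).astype(np.float32)))
m=np.clip(Z/0.05*255,0,255).astype(np.uint8)[120:240,200:340]; cv2.imwrite("pics/hz.png",cv2.resize(m,None,fx=5,fy=5,interpolation=0))
E
```

```text
lip [210 188  57  43 944] ((510.6315002441406, 125.40422058105469), (80.96599578857422, 125.53134155273438), 10.12244987487793)
```

View pics/ov1.png

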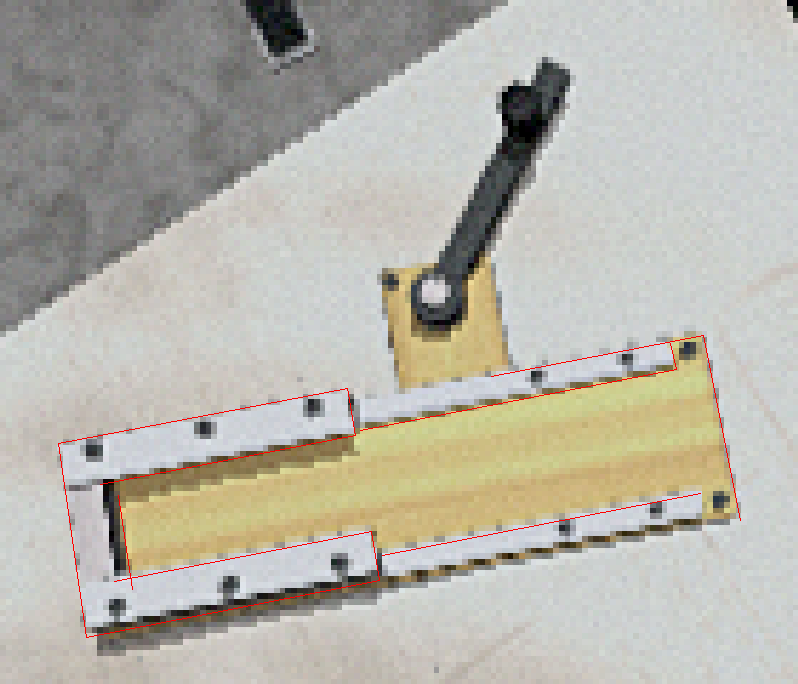

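View pics/hz.png

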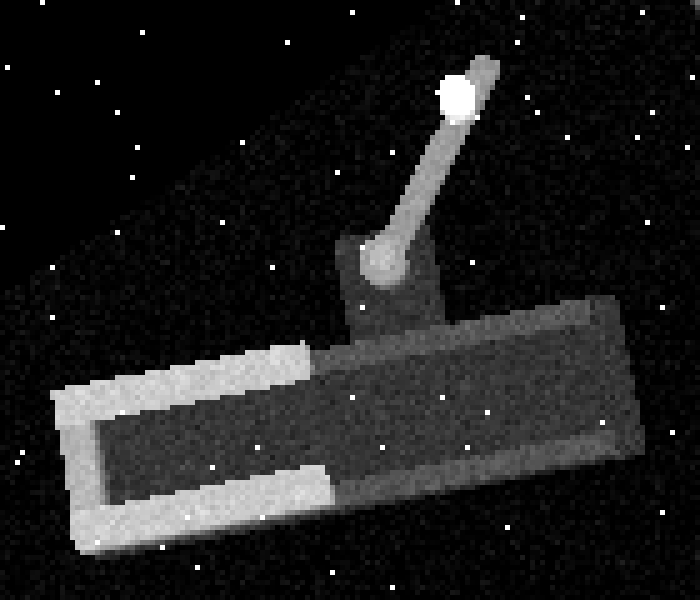

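```bash
cat > k.py <<'E'
from ov import *
TH=0.1755; M=jig(TH,[0.5210,0.0638])
def rotd(phi):
    x=np.array([0,0,-1.]);y=np.array([np.cos(phi),np.sin(phi),0]);return R.from_matrix(np.c_[x,y,np.cross(x,y)]).as_rotvec()
def J(x,y,z): return W(M,x,y,z)
E
python3 - <<'E'
from k import *
A=R.from_rotvec(ctrl.read_ee_rot()).as_matrix(); print("phi0",np.degrees(np.arctan2(A[1,1],A[0,1])),A[:,0].round(3))
def ik(n,p,deg):
    for dd in (deg,deg-180):
        q=ctrl.inverse_kinematics(p,rotd(np.radians(dd))); print(n,dd,None if q is None else np.round(q,2))
t=np.degrees(TH)
ik("long",[.4024,-.1939,.008],80.96); ik("short",[.4002,-.2974,.008],94.6)
ik("place",J(0,-48,19.5),t); ik("push",J(0,19,20),t)
for g in (2.55,2,1.5,1,.5,0): # bar direction angle
    a=TH+np.pi+g; u=np.array([np.cos(a),np.sin(a)]); tg=np.array([u[1],-u[0]])  # direction of closing (cw)
    pv=J(75,-44,0)[:2]; c=pv+.085*u-.020*tg
    ik("gate%.1f"%g,[c[0],c[1],.042],np.degrees(a)); 
E
```

```text
phi0 -70.64734824106557 [-0.     0.001 -1.   ]
long 80.96 [-0.53  0.05  1.88  0.    1.22 -1.94]
long -99.04 [-0.53  0.05  1.88  0.    1.22  1.2 ]
short 94.6 [-0.71  0.18  1.73 -0.    1.23 -2.36]
short -85.4 [-0.71  0.18  1.73  0.    1.23  0.78]
place 10.055409304545947 [-0.04  0.25  1.63 -0.    1.27 -0.21]
place -169.94459069545405 None
push 10.055409304545947 [ 0.09  0.23  1.64 -0.    1.27 -0.09]
push -169.94459069545405 None
gate2.5 336.1596470629059 [-0.03  0.63  1.06  0.    1.44  0.39]
gate2.5 156.1596470629059 [-0.03  0.63  1.06 -0.    1.44 -2.75]
gate2.0 304.6469683307106 [-0.09  0.58  1.15  0.    1.42  0.87]
gate2.0 124.64696833071059 [-0.09  0.58  1.15 -0.    1.42 -2.27]
gate1.5 275.9990785741694 [-0.14  0.48  1.27  0.    1.38  1.33]
gate1.5 95.9990785741694 [-0.14  0.48  1.27  0.    1.38 -1.81]
gate1.0 247.35118881762824 [-0.15  0.37  1.42 -0.    1.35  1.81]
gate1.0 67.35118881762824 [-0.15  0.37  1.42 -0.    1.35 -1.33]
gate0.5 218.7032990610871 [-0.13  0.27  1.55  0.    1.32  2.33]
gate0.5 38.70329906108711 [-0.13  0.27  1.55  0.    1.32 -0.81]
gate0.0 190.05540930454595 [-0.07  0.2   1.63 -0.    1.31  2.89]
gate0.0 10.055409304545947 [-0.07  0.2   1.63 -0.    1.31 -0.25]
```

```bash
python3 - <<'E'
from k import *
r=rotd(np.radians(-99.04))
ctrl.gripper_to(0.85,40)
ctrl.reach([.4024,-.1939,.13],r); print(ctrl.read_time())
print(ctrl.servo_line([.4024,-.1939,.008],vel=.1,stop_force=15),ctrl.read_eef_pos(),ctrl.read_time())
ctrl.gripper_to(0.0,40); print("w",ctrl.read_gripper_width(),ctrl.read_time())
ctrl.servo_line([.4024,-.1939,.09],vel=.12); print("w",ctrl.read_gripper_width(),ctrl.read_force(),ctrl.read_time())
for n in("scene","top"):
    p,d=ctrl.capture(n); cv2.imwrite(f"pics/{n}1.png",p[:,:,::-1]); np.savez(n+"1.npz",p=p,d=d)
    q=proj(n,ctrl.read_eef_pos())[0].astype(int); print(q)
    x0=max(q[0]-80,0);y0=max(q[1]-70,0); zoom(np.clip(p*1.4,0,255).astype(np.uint8),x0,x0+160,y0,y0+120,5,f"pics/{n}1z.png")
E
```

```text
1.85
False [ 0.40283155 -0.19416011  0.00863697] 3.2167
w 0.5713502129392375 3.55
w 0.5709781274719864 [ 0.8630386   0.19891333 -1.90071221] 4.3833
[382 180]
[375 251]
```

View pics/scene1z.png

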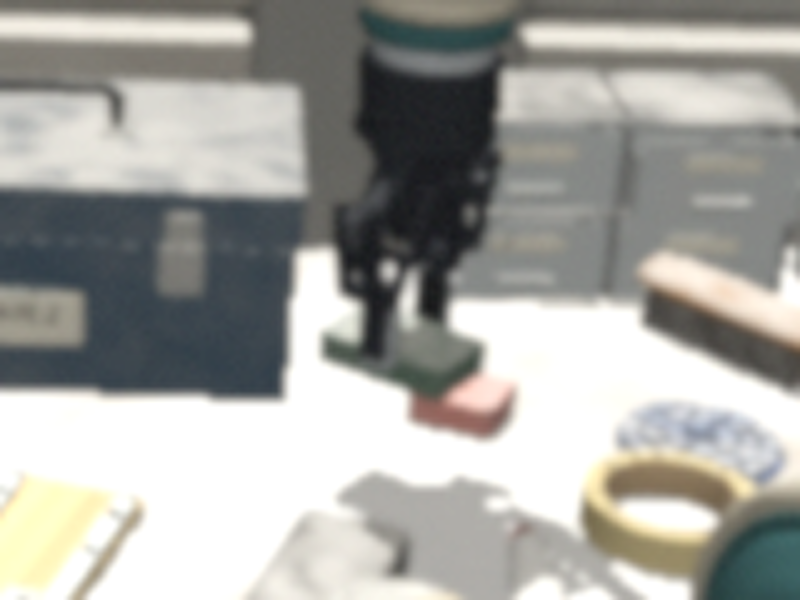

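View pics/top1z.png

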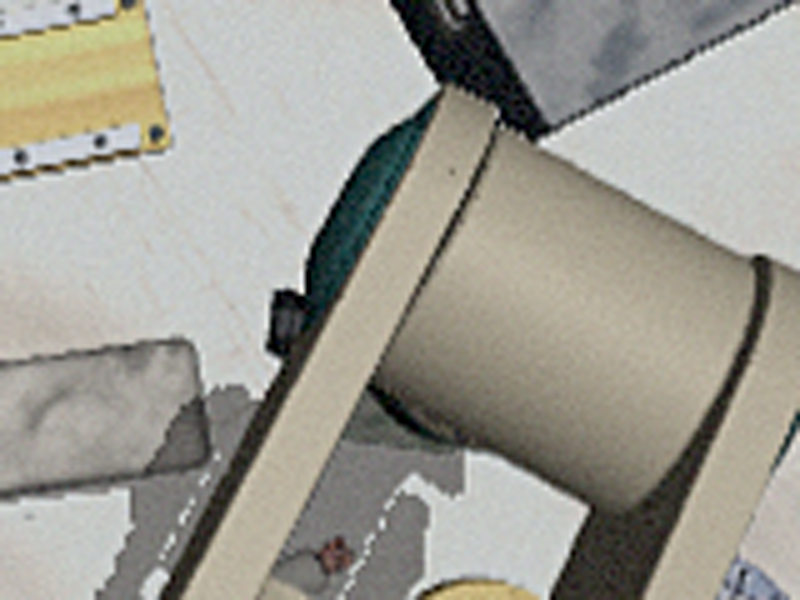

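The scene view shows the stone held level in the fingers, at crop px (400,350), clear of the short stone and the case. Next I place it in the loading channel.

```bash
python3 - <<'E'
from k import *
r=rotd(TH)
ctrl.servo_line(J(0,-48,90),r,vel=.2); print(ctrl.read_time(),ctrl.read_eef_pos()-J(0,-48,90))
print(ctrl.servo_line(J(0,-48,19.5),vel=.08,stop_force=10),(ctrl.read_eef_pos()-J(0,-48,0))*1000,ctrl.read_force())
ctrl.gripper_to(0.72); print("w",ctrl.read_gripper_width())
ctrl.servo_line(J(0,-48,60),vel=.12)
ctrl.servo_line(J(0,-116,60),vel=.2); 
p,d=ctrl.capture("scene"); cv2.imwrite("pics/scene2.png",p[:,:,::-1]); zoom(np.clip(p*1.3,0,255).astype(np.uint8),230,390,180,290,5,"pics/scene2z.png")
p,d=ctrl.capture("top"); cv2.imwrite("pics/top2.png",p[:,:,::-1])
print(ctrl.read_time())
E
```

```text
6.5333 [-1.42081711e-04 -2.56494565e-04 -7.09434362e-05]
True [-0.82104541  0.0267523  18.81686549] [-1.15537496 -0.32355543  4.33191022]
w 0.7187499257304526
8.7917
```

View pics/scene2z.png

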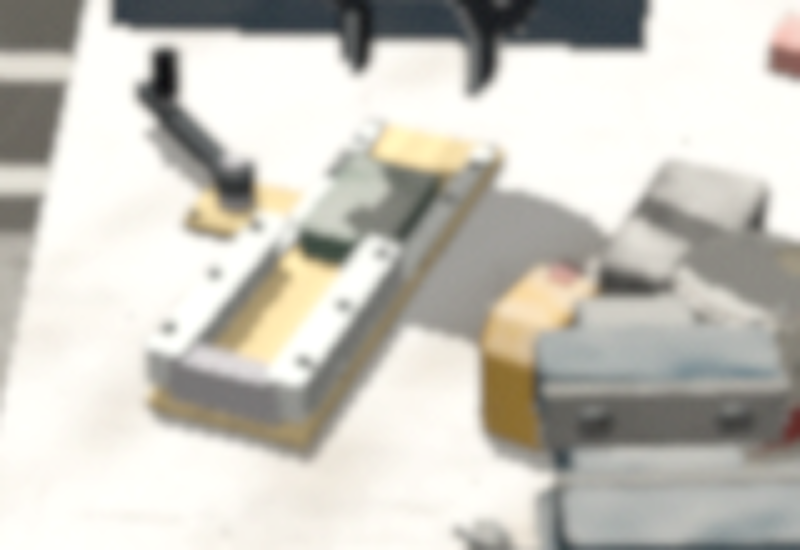

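View pics/top2.png

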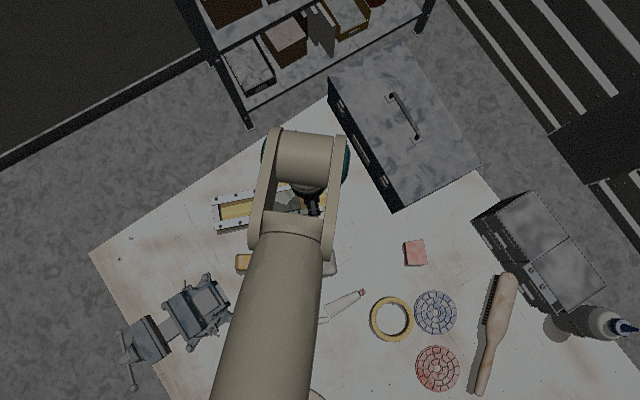

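Contact came at a TCP height of 18.8 mm, against 18.6 expected for a flat seat on the deck. The scene view shows the stone between the rails just before the mouth, at crop px (360,205). Next I push it home.

```bash
python3 - <<'E'
from k import *
ctrl.gripper_to(0.0,40)
print(ctrl.servo_line(J(0,-116,19),vel=.1,stop_force=15),ctrl.read_force())
print(ctrl.servo_line(J(0,-20,19),vel=.07,stop_force=14),ctrl.read_force(),np.linalg.inv(M)@np.r_[ctrl.read_eef_pos(),1])
E
```

```text
False [-0.62440198  0.2182895   0.57298734]
False [0.20573755 0.74575679 0.06150153] [-1.43950379e-04 -2.01381138e-02  1.88034391e-02  1.00000000e+00]
```

```bash
python3 - <<'E'
from k import *
print(ctrl.servo_line(J(0,26,19),vel=.04,stop_force=12),ctrl.read_force(),np.linalg.inv(M)@np.r_[ctrl.read_eef_pos(),1],ctrl.read_time())
p,d=ctrl.capture("scene"); zoom(np.clip(p*1.3,0,255).astype(np.uint8),230,390,180,290,5,"pics/scene3z.png")
E
```

```text
True [ 0.78190569 -2.16409868  1.93682264] [-1.46830203e-04  1.79731608e-02  1.87973568e-02  1.00000000e+00] 12.3833
```

View pics/scene3z.png

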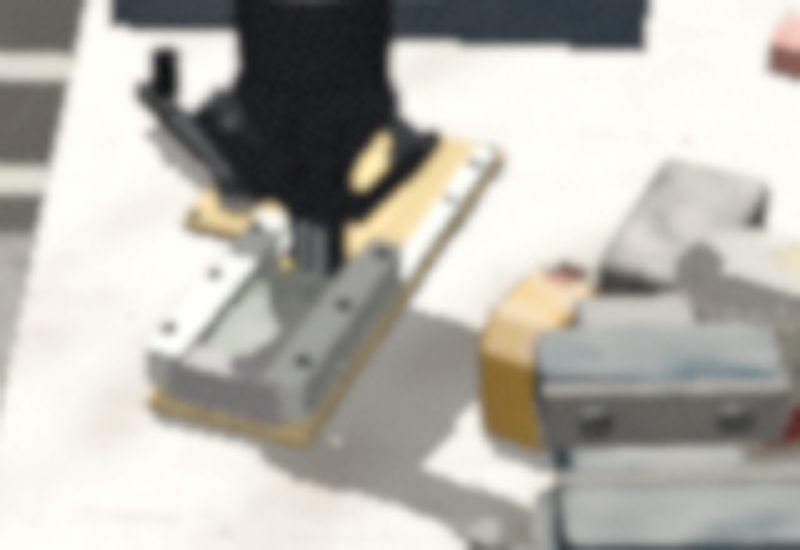

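The stone stopped at TCP y = 18, with 19 expected. The scene view shows it filling the sleeve up to the end stop, around crop px (240,320). Now I fetch the short stone and check from above while the arm is away.

```bash
python3 - <<'E'
from k import *
ctrl.servo_line(J(0,-30,19),vel=.15)
ctrl.servo_line(J(0,-40,130),vel=.25)
r=rotd(np.radians(-85.4)); s=[.4002,-.2974]
ctrl.servo_line([*s,.13],r,vel=.25); ctrl.gripper_to(0.85,40)
p,d=ctrl.capture("top"); np.savez("top3.npz",p=p,d=d); overlay(p,M,"pics/top3.png")
print(ctrl.servo_line([*s,.009],vel=.1,stop_force=15),ctrl.read_eef_pos())
ctrl.gripper_to(0.0,40); print("w",ctrl.read_gripper_width(),ctrl.read_time())
ctrl.servo_line([*s,.10],vel=.12); print("w",ctrl.read_gripper_width(),ctrl.read_force(),ctrl.read_time())
p,d=ctrl.capture("scene"); zoom(np.clip(p*1.3,0,255).astype(np.uint8),310,450,130,220,5,"pics/scene4z.png")
E
```

```text
False [ 0.40061694 -0.29773383  0.00972024]
w 0.510436459788428 17.7667
w 0.5115566450203517 [ 0.02866795 -0.12461413 -2.90835443] 18.675
```

View pics/top3.png

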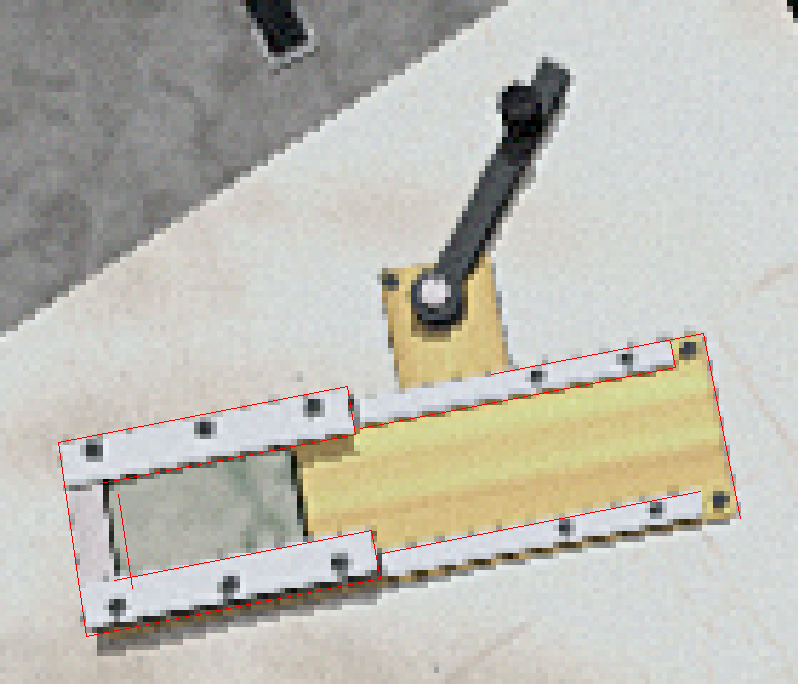

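View pics/scene4z.png

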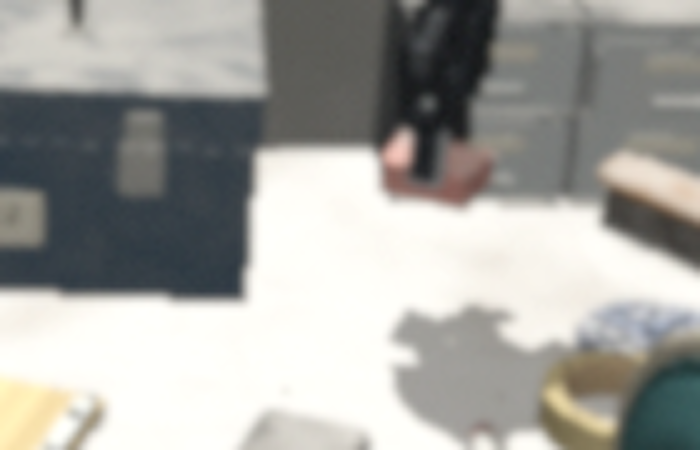

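The top view shows the long stone home under both lips and in line, with its rear face at crop px x≈300. The scene view shows the short stone held. Its width reading is smaller than the long stone's (0.51 against 0.57), so I'll check for tilt before lowering.

```bash
python3 - <<'E'
from k import *
r=rotd(TH)
ctrl.servo_line([.4002,-.2974,.13],vel=.15)
ctrl.servo_line(J(0,-48,100),r,vel=.22); print(ctrl.read_time(),ctrl.read_gripper_width())
p,d=ctrl.capture("scene"); zoom(np.clip(p*1.3,0,255).astype(np.uint8),250,350,140,240,6,"pics/scene5z.png")
E
```

```text
20.8917 0.5151988654550809
```

View pics/scene5z.png

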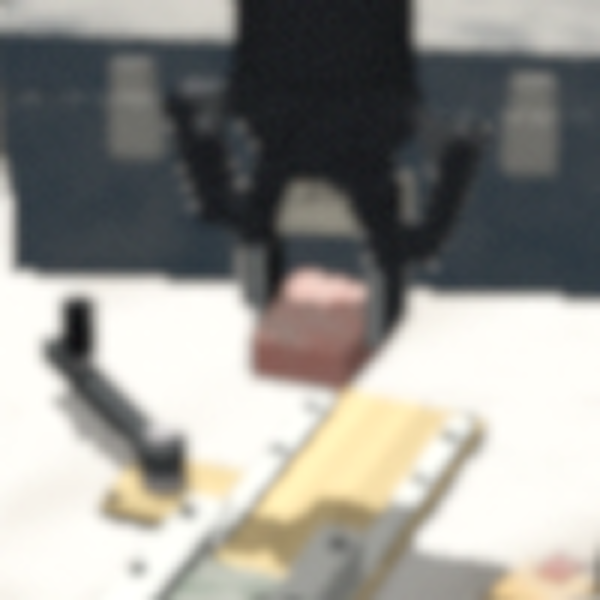

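```bash
python3 - <<'E'
from k import *
for yz in [(-18,90),(-18,112),(-78,112)]:
    a=[(( proj("scene",J(x,*yz))[0]-[250,140]+.5)*6).round(0) for x in (25,-25)]; print(yz,a)
p,d=ctrl.capture("scene")
f,cx,cy,e,A=cam("scene")
v,u=np.mgrid[:400,:640]; P=np.stack([(u-cx)/f*d,(v-cy)/f*d,d],-1)@A.T+e
Q=(P-M[:3,3])@M[:3,:3]*1000
hsv=cv2.cvtColor(p,cv2.COLOR_RGB2HSV).astype(int)
m=(p[...,0].astype(int)-p[...,1]>12)&(np.abs(Q[...,1]+48)<45)&(np.abs(Q[...,0])<40)&(Q[...,2]>70)&(Q[...,2]<130)
q=Q[m]; print(m.sum(),np.percentile(q,[2,50,98],axis=0).round(1))
front=q[q[:,1]>-25]; c=np.polyfit(front[:,0],front[:,1],1); print("front face yaw slope",c, len(front))
top=q[(q[:,1]<-30)]; 
Acoef=np.c_[top[:,0],top[:,1],np.ones(len(top))]; print("top plane",np.linalg.lstsq(Acoef,top[:,2],rcond=None)[0],len(top))
for lo in range(-30,30,6):
    s=front[(front[:,0]>=lo)&(front[:,0]<lo+6)]
    if len(s)>3: print(lo,s[:,2].min().round(1),s[:,2].max().round(1))
g=np.zeros((400,640),np.uint8); g[m]=255
o=np.hstack([cv2.resize(p[170:215,280:325,::-1],None,fx=8,fy=8,interpolation=0),cv2.cvtColor(cv2.resize(g[170:215,280:325],None,fx=8,fy=8,interpolation=0),8)]); cv2.imwrite("pics/s6.png",o)
E
```

```text
(-18, 90) [array([244., 380.]), array([354., 403.])]
(-18, 112) [array([243., 334.]), array([355., 356.])]
(-78, 112) [array([300., 272.]), array([407., 293.])]
295 [[-2.230e+01 -7.100e+01  9.410e+01]
 [ 1.000e-01 -2.690e+01  1.121e+02]
 [ 2.100e+01 -1.610e+01  1.148e+02]]
front face yaw slope [  0.06133328 -18.97308662] 137
top plane [ 6.56200309e-02 -1.39391462e-02  1.11732917e+02] 134
-24 91.3 114.0
-18 92.3 113.5
-12 96.6 115.0
-6 95.0 113.7
0 93.0 114.6
6 95.5 113.6
12 94.1 114.6
18 96.1 113.7
```

View pics/s6.png

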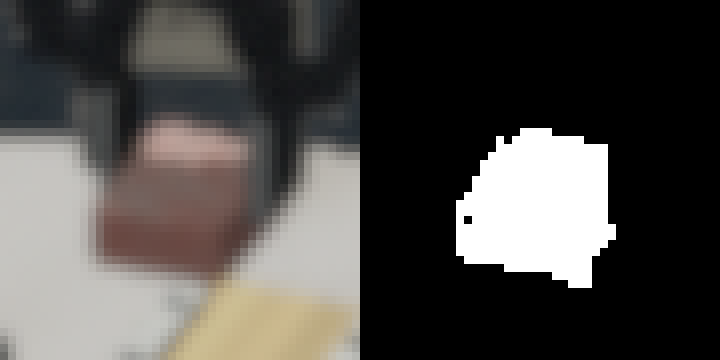

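The short stone is level to within about 4° and yawed about 3° or less, which is within the channel's clearance. I lower it and check the contact height, where about 19.7 mm would mean it is seated on the deck.

```bash
python3 - <<'E'
from k import *
print(ctrl.servo_line(J(0,-48,20.5),vel=.08,stop_force=8),(np.linalg.inv(M)@np.r_[ctrl.read_eef_pos(),1]*1000).round(1),ctrl.read_force(),ctrl.read_time())
p,d=ctrl.capture("scene"); zoom(np.clip(p*1.3,0,255).astype(np.uint8),250,350,160,250,7,"pics/scene6z.png")
E
```

```text
True [-6.00e-01 -4.79e+01  1.99e+01  1.00e+03] [-0.1388958   0.18668572  6.05120656] 21.9833
```

View pics/scene6z.png

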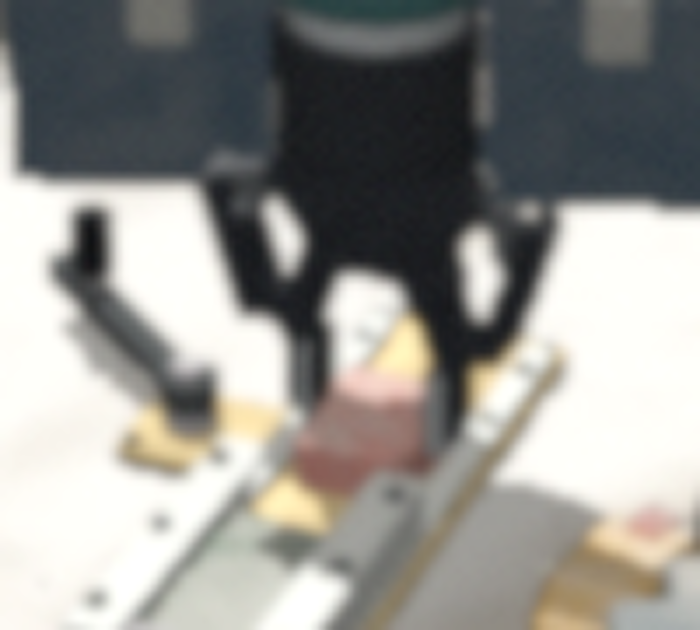

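It seated at 19.9 mm, between the rails at crop px (370,440). I release it and push.

```bash
python3 - <<'E'
from k import *
loc=lambda:(np.linalg.inv(M)@np.r_[ctrl.read_eef_pos(),1]*1000)[:3].round(1)
ctrl.gripper_to(0.70)
ctrl.servo_line(J(0,-48,60),vel=.12)
ctrl.servo_line(J(0,-108,60),vel=.2)
p,d=ctrl.capture("scene"); zoom(np.clip(p*1.3,0,255).astype(np.uint8),250,350,160,250,7,"pics/scene7z.png")
ctrl.gripper_to(0.0,40)
print(ctrl.servo_line(J(0,-108,19),vel=.1,stop_force=15),loc())
print(ctrl.servo_line(J(0,-55,19),vel=.07,stop_force=12),loc(),ctrl.read_time())
print(ctrl.servo_line(J(0,-33,19),vel=.03,stop_force=12),loc(),ctrl.read_force(),ctrl.read_time())
p,d=ctrl.capture("scene"); zoom(np.clip(p*1.3,0,255).astype(np.uint8),250,350,160,250,7,"pics/scene8z.png")
E
```

```text
False [ 1.000e-01 -1.081e+02  1.910e+01]
False [ -0.2 -55.   18.8] 25.3917
True [ -0.5 -40.8  18.8] [ 0.8931422  -3.72493805  1.85894647] 25.9417
```

View pics/scene7z.png

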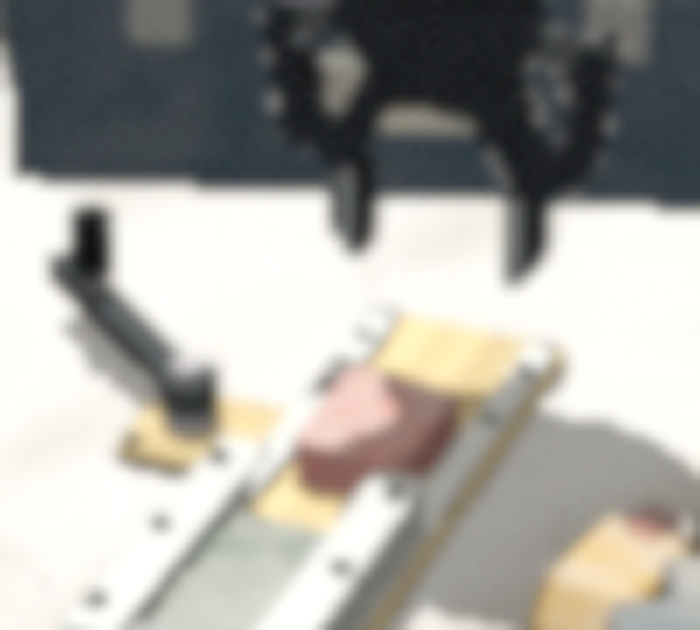

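View pics/scene8z.png

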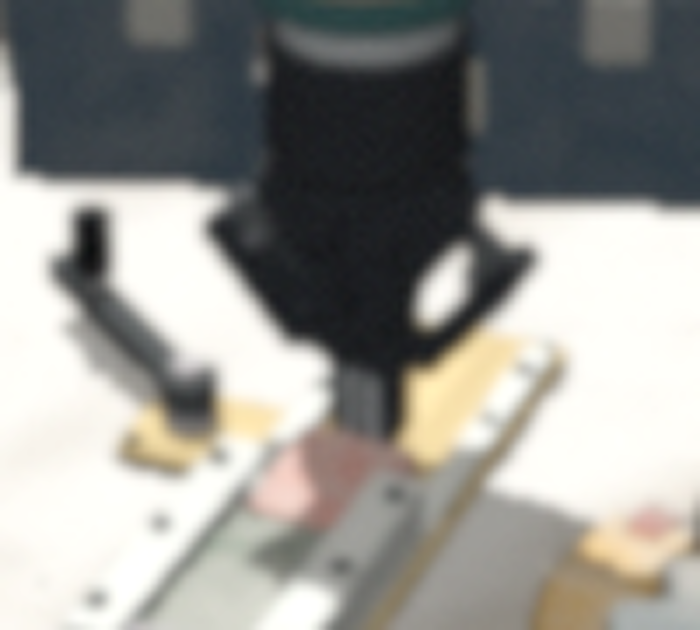

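The short stone stopped at TCP y = -40.8, with -41 expected. The scene view shows it in the sleeve mouth against the long one, at crop px (320,480). Next is the gate; first I check that the approach side is clear.

```bash
cat > g.py <<'E'
from k import *
pv=J(75,-44,0)[:2]
def gp(g,off,z=.042):
    a=TH+np.pi+g; u=np.array([np.cos(a),np.sin(a)]); tg=np.array([u[1],-u[0]])
    c=pv+.085*u-off*tg; return [c[0],c[1],z],rotd(a-np.pi)
E
python3 - <<'E'
from g import *
d=np.load("top0.npz")['d']; f,cx,cy,e,A=cam("top")
v,u=np.mgrid[:400,:640]; P=np.stack([(u-cx)/f*d,(v-cy)/f*d,d],-1)@A.T+e
s=P[(P[...,2]>.07)&(np.hypot(P[...,0]-.69,P[...,1]-.02)<.18)&(d>0)]; print("tall pts near",len(s), s[:5])
k=np.array([.6774,-.0057]); dd=k-pv; g=np.arctan2(dd[1],dd[0])-TH-np.pi+2*np.pi; print("g",g,np.linalg.norm(dd))
for off in(.035,.02):
  pos,r=gp(g,off); print(pos,ctrl.inverse_kinematics(pos,r))
ctrl.servo_line(J(0,-75,19),vel=.15); ctrl.servo_line(J(0,-80,100),vel=.2)
pos,r=gp(g,.034,.10); ctrl.reach(pos,r); print(ctrl.read_time(),ctrl.read_joint_pos().round(2))
p,d=ctrl.capture("scene"); zoom(np.clip(p*1.3,0,255).astype(np.uint8),220,360,130,250,5.5,"pics/scene9z.png")
E
```

```text
tall pts near 1045 [[ 0.80534038 -0.11223514  0.14426599]
 [ 0.80541979 -0.11450947  0.14401657]
 [ 0.80539746 -0.11677357  0.14394655]
 [ 0.80294617 -0.10764591  0.14437139]
 [ 0.80273226 -0.10988939  0.14464105]]
g 2.4830190023662224 0.08454386386753034
[np.float64(0.6940615567121386), np.float64(0.025083121805618364), 0.042] [-1.70317569e-02  6.50328579e-01  1.04053540e+00 -4.44089210e-16
  1.45072867e+00 -2.67555076e+00]
[np.float64(0.6870940071672943), np.float64(0.011799551000291186), 0.042] [-3.65509251e-02  6.29776953e-01  1.07012758e+00 -4.44089210e-16
  1.44168812e+00 -2.69506993e+00]
28.9917 [-0.02  0.6   0.99  0.    1.55 -2.68]
```

View pics/scene9z.png

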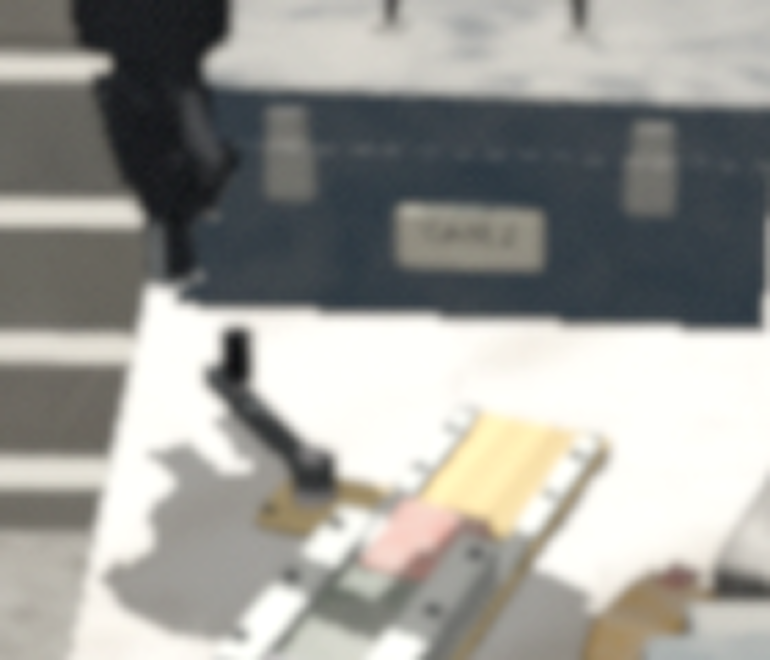

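The view shows the fingers above the outer side of the knob, which stands at crop px (235,350), and clear of the case. I descend and sweep the gate.

```bash
python3 - <<'E'
from g import *
g0=2.483
pos,r=gp(g0,.034,.042); print(ctrl.servo_line(pos,r,vel=.12,stop_force=10),ctrl.read_force())
for g in (2.45,2.2,1.95):
    pos,r=gp(g,.019); s=ctrl.servo_line(pos,r,vel=.08,stop_force=20); print(g,s,ctrl.read_force().round(1),ctrl.read_time())
    if s: break
p,d=ctrl.capture("scene"); zoom(np.clip(p*1.3,0,255).astype(np.uint8),220,360,130,250,5.5,"pics/scene10z.png")
E
```

```text
False [0.25144821 0.18081538 0.45361818]
2.45 False [ 0.6 -0.4  0.2] 30.05
2.2 False [ 0.5 -0.2  1. ] 30.475
1.95 False [ 1.2  0.4 -0.2] 30.9
```

View pics/scene10z.png

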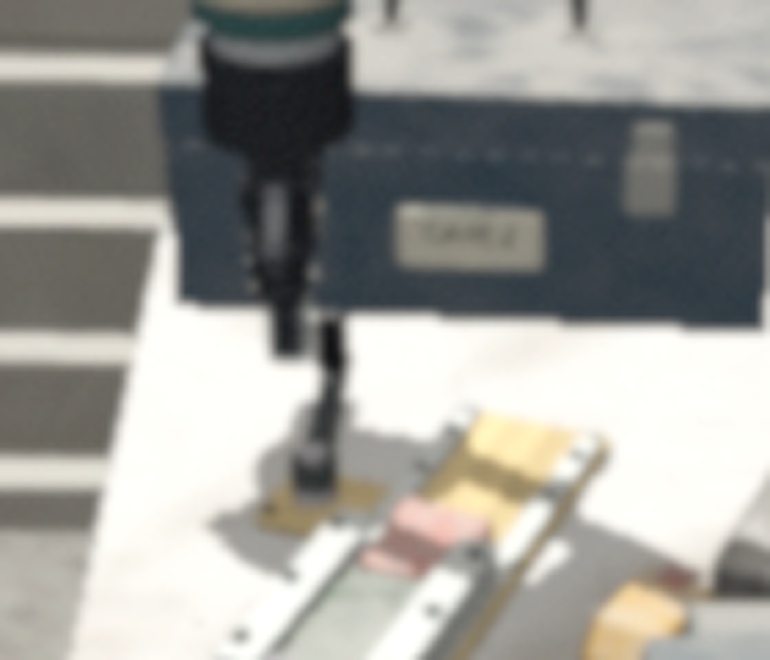

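The gate is following the fingers, with the knob now at crop px (330,345). I continue to shut.

```bash
python3 - <<'E'
from g import *
for g in (1.7,1.45,1.2,.95,.7,.45,.25):
    pos,r=gp(g,.019); s=ctrl.servo_line(pos,r,vel=.07,stop_force=20)
    if s: print("STOP",g); break
print(g,s,ctrl.read_force().round(1),ctrl.read_time())
if not s:
    pos,r=gp(0.,.012); s=ctrl.servo_line(pos,r,vel=.03,stop_force=10); print(s,ctrl.read_force().round(1),(np.linalg.inv(M)@np.r_[ctrl.read_eef_pos(),1]*1000).round(1),ctrl.read_time())
p,d=ctrl.capture("scene"); zoom(np.clip(p*1.3,0,255).astype(np.uint8),220,360,130,250,5.5,"pics/scene11z.png")
E
```

```text
0.25 False [ 0.2 -0.1  0.2] 34.1
True [ 1.5 -3.3  2.1] [  -7.8  -65.    41.9 1000. ] 34.7917
```

View pics/scene11z.png

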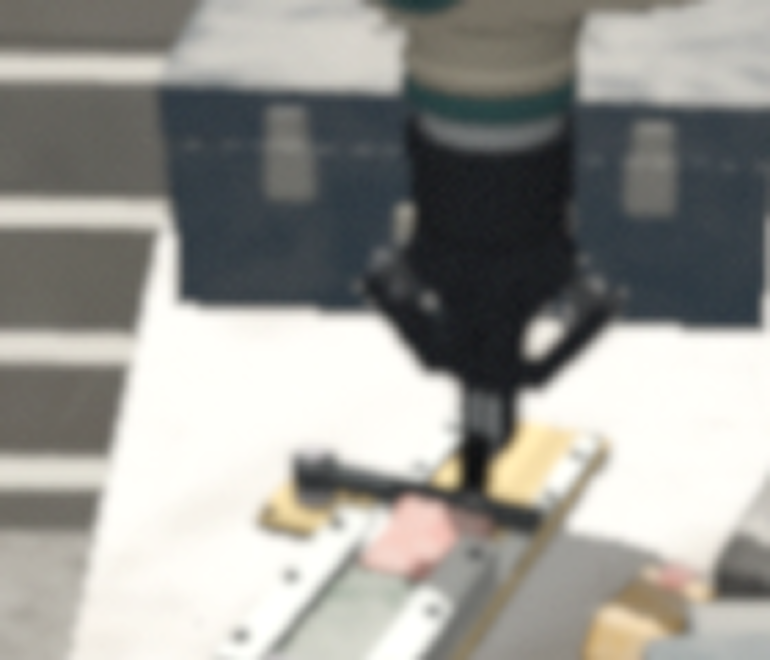

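The gate met its stop at TCP y = -65, with -64 expected, and the bar lies across behind the short stone. I back off and check from above.

```bash
python3 - <<'E'
from g import *
ctrl.servo_line(J(-8,-95,42),vel=.12); ctrl.servo_line(J(-8,-95,160),vel=.2)
ctrl.reach([.40,-.25,.20],rotd(TH)); print(ctrl.read_time())
p,d=ctrl.capture("top"); np.savez("top9.npz",p=p,d=d); overlay(p,M,"pics/top9.png"); cv2.imwrite("pics/top9f.png",p[:,:,::-1])
k=5.7
f,cx,cy,e,A=cam("top")
v,u=np.mgrid[:400,:640]; P=np.stack([(u-cx)/f*d,(v-cy)/f*d,d],-1)@A.T+e; Q=(P-M[:3,3])@M[:3,:3]*1000
box=(np.abs(Q[...,0])<18)&(np.abs(Q[...,1])<120)
pk=box&(p[...,0].astype(int)-p[...,1]>12)&(Q[...,2]>20)&(Q[...,2]<45); n,l,s,c=cv2.connectedComponentsWithStats(pk.astype(np.uint8)); i=1+s[1:,4].argmax(); q=Q[l==i]; print("short",np.percentile(q,[2,50,98],axis=0).round(1))
gr=box&(Q[...,2]>24)&(Q[...,2]<36)&(Q[...,1]>36)&(Q[...,1]<105); q=Q[gr]; print("long z",np.median(q[:,2]))
kn=(Q[...,2]>52)&(np.abs(Q[...,0])<130)&(np.abs(Q[...,1]+60)<90)&(Q[...,2]<75); q=Q[kn]
print("knob",len(q),np.median(q,axis=0))
bar=(Q[...,2]>22)&(Q[...,2]<36)&(Q[...,0]<60)&(Q[...,0]>-45)&(np.abs(Q[...,1]+44)<14)&(p.max(-1)<70); q=Q[bar]; print("bar slope",np.polyfit(q[:,0],q[:,1],1),len(q))
E
```

```text
37.0
short [[-17.2 -27.6  29.1]
 [  0.1  -0.2  32.6]
 [ 17.3  27.6  35.8]]
long z 30.640881756070993
knob 72 [-14.11080195 -40.54514989  63.05944233]
bar slope [ 1.12677523e-03 -4.37282660e+01] 185
```

View pics/top9.png

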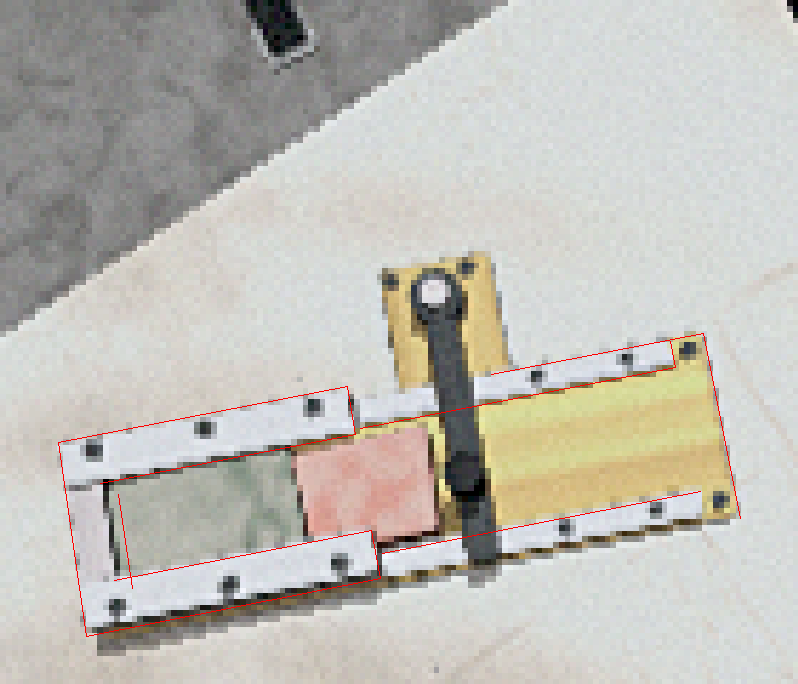

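View pics/top9f.png

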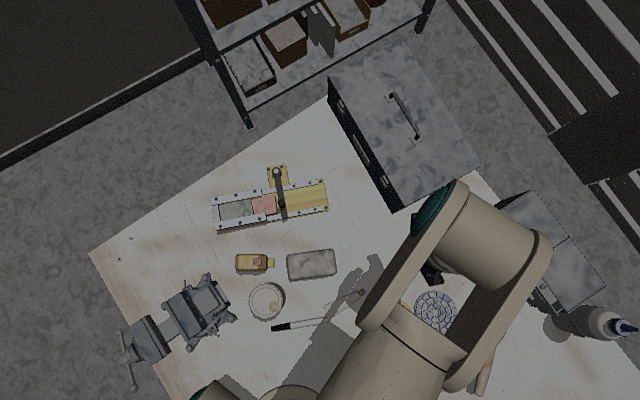

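The top view shows both stones flush end to end and the gate square across, at px (280,190). The block at (311,264) and the tape at (255,262) have not moved. I hand the job in.

```bash
python3 -c "
from rig import ctrl
ctrl.finish_job(); print(ctrl.read_time())"
```

```text
the job is handed in; nothing more can be done
the job is handed in; nothing more can be done
```

The job is done and handed in at about 37 s of the 72 s allowed. Both stones are in the channel and the gate is shut. I placed each stone in the loading part, pushed it in with the closed fingers until it stopped, then swept the gate knob round to its stop and backed off.

**Last checks, from the top camera:**
- **Short stone:** its middle measured x 0.1 mm, y −0.2 mm in the jig frame, with its top at about 32.6 mm (32 nominal).
- **Long stone:** it looked home against the end stop, with the short stone touching it and its top at about 30.6 mm (30 nominal). I did not measure its y in the image. The push stopped 1 mm short of the expected finger position (18 mm against 19), within calibration error.
- **Gate:** the bar measured about 0.001 rad from square across the channel.
- **Bystanders:** the sanding block and tape measure were at the same pixels as at the start, and the arm was clear of everything.

**Checks that disagreed:**
- **Jig fit:** two of the six corner points I first used to locate the jig were 4 to 5 mm off, so I averaged that fit with one from the depth image.
- **Short stone's grip:** the gripper read narrower than for the long stone (0.51 against 0.57), and the stone hung about 4° tilted. It still seated flat.
- **Knob position:** the depth reading put the knob about 4 mm off in both x and y, which I did not look into. The bar slope and the contact at the gate's stop both showed it shut.

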